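Find the full camera box by weight, load it in the weighing cradle and lock the keeper

TASK

Only one of the three identical white boxes has a camera in it; find it by its weight and set it down, without dropping it, in the weighing cradle, upright and lengthwise. Then swing the red keeper arm across the cradle's open end until it snaps over into its end position and stays there. The two empty boxes must end up standing where they stood, and the other things on the bench are to be left alone.

Things in the scene. Friction and masses are not known exactly. Their poses are not given: they have to be found in the camera images.
- box_a: sealed white box with a blue band round its foot and a tape strip along its top, 110 long (own x) x 58 wide (own y) x 80 mm high; origin: centre of its underside. All three boxes look the same. One holds a camera (about 0.4 to 0.6 kg in all), the other two are empty (about 0.1 kg); which one is full changes every time and cannot be seen
- box_b: second sealed white box with a blue band round its foot and a tape strip along its top, 110 long (own x) x 58 wide (own y) x 80 mm high; origin: centre of its underside. All three boxes look the same. One holds a camera (about 0.4 to 0.6 kg in all), the other two are empty (about 0.1 kg); which one is full changes every time and cannot be seen
- box_c: third sealed white box with a blue band round its foot and a tape strip along its top, 110 long (own x) x 58 wide (own y) x 80 mm high; origin: centre of its underside. All three boxes look the same. One holds a camera (about 0.4 to 0.6 kg in all), the other two are empty (about 0.1 kg); which one is full changes every time and cannot be seen
- cradle: fixed grey base 200 (own x) x 170 (own y) x 20 mm; origin: on its underside, under the tray's centre, z up. On it a tray for one box, inside 78 (x) by 130 mm (y); 8 mm aluminium walls at -x, +x and -y, tops 62 mm above the bench; the +y end is open. A box goes in from above, its length along the cradle's y, either way round, and stands on the weighing plate
- weigh_plate (a joint): the steel weighing plate on the tray's floor: how far it has sunk, in m. 0 unloaded, its top then 36 mm above the bench; it sinks about 1.5 mm under an empty box and 6 to 9.5 mm under the full one, at most 12 mm
- keeper (a joint): angle (rad) of the red keeper arm, turning level about an upright hinge, clockwise from above. 0: parked, along the cradle's +y (leaning 0.15 rad to -x); 1.72: end position, along +x across the tray's open end. Between about 1.2 and 1.5 a spring plunger resists with some 3 to 6 N at the peg; past it the arm snaps to 1.72 and stays
- keeper_hinge (a point): point on the keeper's hinge axis, on top of the arm, 77 mm above the bench; in the cradle frame at x -62, y +76 mm
- keeper_peg (a point): centre of the top of the upright yellow peg at the keeper's free end: 18 mm diameter, 130 mm from the hinge axis, top 121 mm above the bench; it stands 44 mm above the red arm (12 mm wide, 16 mm high, underside 59 mm above the bench)
- tape_roll: orange tape roll lying flat, 90 mm diameter, 48 mm high; origin: centre of its underside; leave alone
- blue_carton: blue carton 90 x 130 x 60 mm; origin: centre of its underside; leave alone
- dome_camera: white dome camera, 90 mm diameter, 60 mm high; origin: centre of its underside; leave alone
- screwdriver: screwdriver, 190 mm long, lying along its own x; origin near its middle; leave alone
Not all that is in view belongs to the job. Leave any green look-alike of the box_a alone.

How it is judged:
By the outcome, as a careful person would: the job done as asked, in the order asked, and still so for the second after the job is handed in, with the robot touching nothing.
It also fails if it takes over 72 s, if anything falls off the work surface, if the arm or the gripper's body presses on something with over 40 N, if the wrist force passes 120 N, or if a joint passes its speed limit or range.

ROBOT

A 6-joint arm with a two-finger parallel gripper is mounted at the origin on the work surface. World frame = base frame: x ahead of the robot, y to its left, z up, the work surface at z = 0. Lengths are in mm, angles in rad, forces in N, time in s.
With the tool pointing down it reaches from about 425 to 950 mm from the base axis. Payload 3.5 kg.
Tool frame: the origin (TCP) lies at the very end of the fingers, on their centre line; the grasp point (between the pads) lies 19 mm behind it; z points along the fingers, y is the line along which they close (so a half turn about z gives the same grasp; the last joint's range is limited). The gripper opens to 85 mm and grips with 20 to 120 N. Pads are 22 mm wide; open, the fingers measure 114 mm over their backs; the gripper's body (76 mm by 85 mm) begins 54 mm behind the grasp point. The pads swing forward as they close: fully open they stand 13 mm farther back than shut.
Start: joints at [-1.354, 0.286, 1.577, -0, 1.279, -0.15], TCP at [242.098, -630.075, 231.325] pointing down, gripper open.
Joint ranges: [-2.77, 2.77], [-0.9, 2.22], [0.21, 2.48], [-1.53, 4.67], [0.24, 2.81], [-2.84, 2.84]. Speed limits (rad/s): [2.79, 2.79, 3.14, 3.14, 3.14, 3.14].

INTERFACE

Orientations are given as a unit quaternion [w, x, y, z].
In Python, from cell import state, grab_frame, finish_job gives the robot as it stands.
- The arm moves only by the shell command python3 -m inch 'ROWS' [FORCE]. ROWS is JSON, one flat list of numbers, 5 for each row, row after row: the closure, from 0 (fully open) to 1 (shut), then the shift along the tool's x, y, z in mm, then the turn about the tool's z in degrees. In form: [claw, dx, dy, dz, twist, claw, dx, dy, dz, twist, ...]. A call has 1 to 12 rows; each row is the pose to reach, as a shift and turn from the pose commanded when the call began, along the tool's axes at that moment; what a row does not reach only later rows make up. A row lasts 1/12 s, in which the tool goes at most 41.7 mm and 7.16 degrees, less where a joint would pass 70% of its speed; a pose out of reach is approached as far as the arm can. A call with a gripper value outside its range is refused whole. The fingers move at their own pace and stop on an object; FORCE is the grip in N (left out, the last holds). Time passes only in rows, so rows that repeat a pose let the fingers close. It gives the time, the measured TCP pose, the force, the opening and the grip force at its end, in the units of the state.
- state(): the state, without advancing time (a new reading comes with each control period).
- grab_frame(name): name is "scene" or "top" or "wrist"; returns a dict with "pixels" (420x560x3 uint8, blue, green, red), "fx", "fy", "cx", "cy" (pixels), "R" (3x3) and "t" (3): a world point X has camera coordinates R X + t. Camera axes: x right, y down, z forward; pixel columns grow to the right and rows downward; lengths in mm; the calibration is good to about 2 mm. A picture is of the moment at which its call begins. There is no depth.
- finish_job(): hands the job in; it is judged then, once.
The state is a dict: "t": time; "joint_pos": joint angles; "joint_velocities": joint speeds; "tau": joint torques, N m; "ee_pos": TCP position; "ee_rot": TCP orientation; "contact_force": force on the tool from outside, world axes, zero at the start; "torque": the same for the moment, N m; "grip_width": finger opening in mm; "grasp_force": force on a finger pad.
Only numpy, scipy, OpenCV 4.12 (cv2) and the standard library are available. Lean on these libraries where they do the work, as an engineer would, in place of code of your own. Each camera call takes 0.05 s, during which the arm holds its last target. There are 200 camera calls.

## Working session

There is one attempt and no reset: what is moved stays moved. The work goes in short steps, Python scripts to look and compute and a shell command to move; the robot and the scene stay as the last step left them, time stands still between calls to the robot, and variables do not carry over. Pictures are saved under pics/ and viewed, at most 10 in all, crops included, and the job is handed in when it is done.

```bash
ls; mkdir -p pics; python3 - <<'E'
from cell import state, grab_frame
import cv2, numpy as np, pickle
print(state())
d={}
for n in ("scene","top"):
    f=grab_frame(n); d[n]=f; cv2.imwrite(f"pics/{n}0.png",np.asarray(f["pixels"]))
    print(n,f["fx"],f["fy"],f["cx"],f["cy"],np.round(f["R"],4).tolist(),np.round(f["t"],1).tolist())
pickle.dump(d,open("f0.pkl","wb"))
E
```

```text
pics
{'t': 0.0, 'joint_pos': array([-1.35401088e+00,  2.87208153e-01,  1.57819695e+00, -3.88788155e-05,
        1.27859446e+00, -1.49989783e-01]), 'joint_velocities': array([ 0.00033072, -0.00063268,  0.00058151,  0.00181044,  0.0011994 ,
       -0.00086591]), 'tau': array([-2.64784605e-03, -4.05988955e+01, -2.92624587e+01, -1.49307903e-04,
        5.97329563e-03, -2.83448998e-06]), 'ee_pos': array([ 241.94016763, -629.43733774,  229.90805086]), 'ee_rot': array([-1.20216139e-03,  9.83229828e-01,  1.82366821e-01, -5.87835603e-05]), 'contact_force': array([-0.11952959, -0.35754168,  0.07126889]), 'torque': array([-0.00181894, -0.01824394,  0.03275348]), 'grasp_force': 0.0, 'grip_width': 85.21031287315711}
scene 528.4379173974532 528.4379173974532 275.1989293002739 215.56717169045302 [[0.3953, 0.9184, 0.0169], [0.5187, -0.2079, -0.8293], [-0.7581, 0.3366, -0.5585]] [-223.3, -217.5, 1613.3]
top 524.1171994826458 524.1171994826458 287.7121371572228 212.93978539452402 [[0.0231, -0.9997, 0.0046], [-0.9954, -0.0234, -0.0933], [0.0934, -0.0025, -0.9956]] [-28.1, 581.2, 1164.6]
```

View pics/scene0.png

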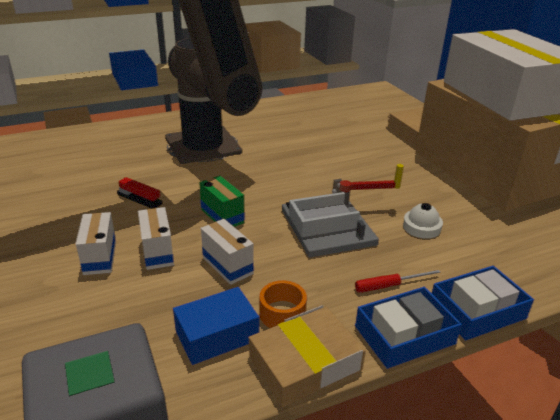

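View pics/top0.png

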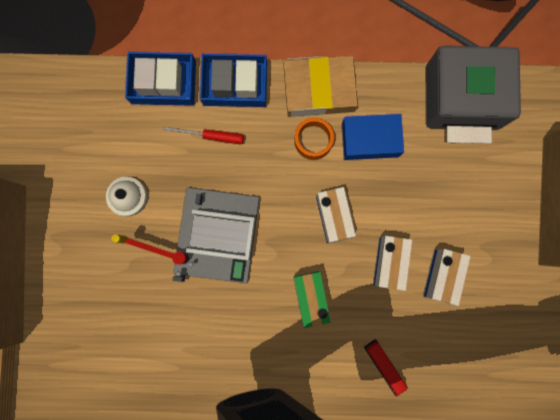

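The scene view shows white boxes at about (97,243), (155,238) and (228,250), a green decoy at (222,201), and the cradle at (328,220) with its peg at (399,175). In the top view the boxes are at (336,215), (394,263) and (447,277). The cradle is at (219,235), the hinge at (180,258) and the peg at (116,238). Next I'll look closer.

```bash
python3 - <<'E'
import cv2, numpy as np, pickle
d=pickle.load(open("f0.pkl","rb"))
t=np.asarray(d["top"]["pixels"])[180:315,165:480]; s=np.asarray(d["scene"]["pixels"])[160:285,75:410]
a=cv2.resize(t,None,fx=2.5,fy=2.5,interpolation=cv2.INTER_CUBIC);b=cv2.resize(s,None,fx=2,fy=2,interpolation=cv2.INTER_CUBIC)
o=np.zeros((a.shape[0]+b.shape[0],800,3),np.uint8);o[:a.shape[0],:a.shape[1]]=a;o[a.shape[0]:,:b.shape[1]]=b
cv2.imwrite("pics/crop0.png",o[:600])
E
```

```text
(no output)
```

View pics/crop0.png

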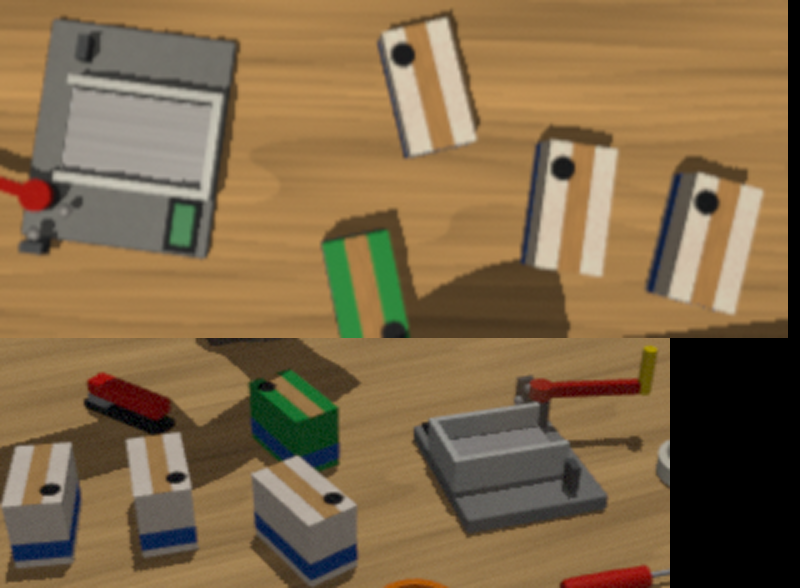

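The top crop shows each box's white top face with its tape and black spot. The cradle's bright U-shaped wall is open to the left, and the red hinge disc is at lower left. The keeper arm points left and slightly up.

```bash
cat > h.py <<'E'
import cv2, numpy as np
def ray(f,uv,z):
    uv=np.atleast_2d(np.asarray(uv,float)); R=np.array(f["R"]);t=np.array(f["t"]);c=-R.T@t
    d=np.c_[(uv[:,0]-f["cx"])/f["fx"],(uv[:,1]-f["cy"])/f["fy"],np.ones(len(uv))]@R
    return c+d*((z-c[2])/d[:,2])[:,None]
def proj(f,X):
    p=np.atleast_2d(X)@np.array(f["R"]).T+np.array(f["t"]);return np.c_[p[:,0]/p[:,2]*f["fx"]+f["cx"],p[:,1]/p[:,2]*f["fy"]+f["cy"]]
def tri(fs,uvs):
    A=[];b=[]
    for f,(u,v) in zip(fs,uvs):
        c=-np.array(f["R"]).T@np.array(f["t"]);p=ray(f,(u,v),0)[0]-c;p/=np.linalg.norm(p);P=np.eye(3)-np.outer(p,p);A.append(P);b.append(P@c)
    A=np.vstack(A);b=np.hstack(b);X=np.linalg.lstsq(A,b,rcond=None)[0];return X,np.linalg.norm(A@X-b)
def blobs(m,mn):
    n,l,s,c=cv2.connectedComponentsWithStats(m.astype(np.uint8));return [(s[i],c[i],l==i) for i in range(1,n) if s[i][4]>=mn]
E
python3 - <<'E'
from h import *; import pickle
d=pickle.load(open("f0.pkl","rb"));T=d["top"];S=d["scene"]
def hsv(f): return cv2.cvtColor(np.asarray(f["pixels"]),cv2.COLOR_BGR2HSV)
ht,hs=hsv(T),hsv(S)
W=(ht[...,2]>150)&(ht[...,1]<60)
for nm,(x0,y0,x1,y1),z in (("b1",(310,180,360,250),80),("b2",(370,228,415,295),80),("b3",(422,240,475,310),80),("cr",(180,195,262,275),62)):
    m=np.zeros_like(W);m[y0:y1,x0:x1]=W[y0:y1,x0:x1]
    pts=np.argwhere(m)[:,::-1]
    if nm=="cr": print("V quantiles",np.percentile(ht[y0:y1,x0:x1,2],[50,80,90,95]))
    P=ray(T,pts,z)[:,:2].astype(np.float32);r=cv2.minAreaRect(P);bx=cv2.boxPoints(r)
    print(nm,len(pts),np.round(r[0],1),np.round(r[1],1),round(r[2],1),"corners",np.round(bx).tolist(), "px",np.round(proj(T,np.c_[bx,[z]*4])).tolist())
B=lambda h:(h[...,2]<60)
for nm,(a,b) in {"b1":((320,195,334,208),(232,232,254,252)),"b2":((384,240,397,254),(150,230,170,245)),"b3":((440,255,455,268),(90,228,108,242))}.items():
    def c(h,q):
        m=np.zeros(h.shape[:2],bool);m[q[1]:q[3],q[0]:q[2]]=B(h)[q[1]:q[3],q[0]:q[2]];bl=blobs(m,5)
        return max(bl,key=lambda k:k[0][4])[1] if bl else None
    a,b=c(ht,a),c(hs,b)
    if a is not None and b is not None: print(nm,a,b,tri([T,S],[a,b]))
for nm,h in (("top",ht),("scene",hs)):
    red=((h[...,0]<6)|(h[...,0]>174))&(h[...,1]>170)&(h[...,2]>90)
    yel=(abs(h[...,0].astype(int)-27)<5)&(h[...,1]>190)&(h[...,2]>100)
    print(nm,"red",[(k[0].tolist(),k[1].round(1)) for k in blobs(red,25)]); print("yel",[(k[0].tolist(),k[1].round(1)) for k in blobs(yel,10)])
E
```

```text
b1 767 [ 576.6 -119.4] [110.5  58.1] 14.3 corners [[516.0, -105.0], [530.0, -161.0], [637.0, -134.0], [623.0, -78.0]] px [[329.0, 242.0], [355.0, 236.0], [343.0, 187.0], [317.0, 193.0]]
b2 765 [ 474.5 -247.7] [ 57.4 110.5] 82.8 corners [[416.0, -269.0], [526.0, -283.0], [533.0, -226.0], [423.0, -212.0]] px [[405.0, 290.0], [411.0, 239.0], [385.0, 235.0], [378.0, 286.0]]
b3 758 [ 447.4 -368.2] [ 57.2 110.2] 76.3 corners [[387.0, -383.0], [494.0, -409.0], [508.0, -353.0], [401.0, -327.0]] px [[458.0, 305.0], [469.0, 255.0], [444.0, 248.0], [432.0, 298.0]]
V quantiles [118. 164. 173. 185.]
cr 2212 [527.1 133.7] [136.9  94.3] 83.8 corners [[473.0, 71.0], [567.0, 61.0], [581.0, 197.0], [488.0, 207.0]] px [[248.0, 260.0], [254.0, 218.0], [192.0, 209.0], [186.0, 252.0]]
b1 [325.81132075 201.41509434] [240.97297297 239.91891892] (array([604.3621273 , -95.72197552,  79.85997041]), np.float64(1.674695148011179))
b2 [389.71153846 246.71153846] [162.     230.4375] (array([ 508.99313263, -236.02056647,   77.92837041]), np.float64(1.40850008752009))
b3 [447.38888889 260.38888889] [ 99.51515152 235.42424242] (array([ 482.43046105, -359.29416034,   80.88256967]), np.float64(2.3496523347670744))
top red [([202, 130, 42, 14, 387], array([223. , 136.4])), ([126, 239, 59, 25, 362], array([159.7, 251.3])), ([370, 346, 22, 30, 223], array([380.1, 358.7])), ([391, 379, 16, 16, 170], array([398.3, 386.5]))]
yel [([309, 57, 23, 52, 958], array([320.1,  82.6])), ([111, 234, 9, 9, 56], array([115.5, 237.9]))]
scene red [([119, 178, 14, 7, 56], array([125. , 180.8])), ([340, 181, 54, 6, 146], array([362.7, 182.6])), ([356, 274, 45, 16, 403], array([378.2, 281.3]))]
yel [([480, 31, 80, 33, 455], array([522.1,  47.1])), ([553, 119, 7, 5, 19], array([557. , 121.1])), ([397, 164, 6, 5, 21], array([399.8, 165.6])), ([278, 317, 58, 57, 1386], array([306.7, 343.9]))]
```

```bash
cat >> h.py <<'E'
from scipy.spatial.transform import Rotation as Ro
def go(s,x,y,z,th):
    q=s["ee_rot"];R=Ro.from_quat([q[1],q[2],q[3],q[0]]).as_matrix()
    a=np.degrees(np.arctan2(R[1,0],R[0,0]));d=R.T@(np.array([x,y,z])-s["ee_pos"])
    print("t",round(s["t"],2),"pos",s["ee_pos"].round(1),"yaw",round(a,1),"tiltz",R[:,2].round(3),"F",s["contact_force"].round(2),"w",round(s["grip_width"],1),"gf",round(s["grasp_force"],1))
    print("MOVE",d.round(1),"twist",round((a-th+180)%360-180,1),"rows",round(np.linalg.norm(d)/41.7,1))
E
python3 - <<'E'
from h import *; from cell import state; import pickle
d=pickle.load(open("f0.pkl","rb"));T=d["top"];S=d["scene"]
a=np.radians(-6.2);R=np.array([[np.cos(a),-np.sin(a)],[np.sin(a),np.cos(a)]]);o=np.array([527.5,137.7])
print("hinge pred",o+R@[-62,76],"seen",ray(T,(180,258),77)); 
p=tri([T,S],[(115.5,237.9),(399.8,165.6)]);print("peg",p,ray(T,(115.5,237.9),121),"cradle frame",R.T@(ray(T,(115.5,237.9),121)[0,:2]-o))
for c,z in (((567,61),62),((581,197),62),((488,207),62)): print("scene px of cradle wall corners",proj(S,[*c,z]).round(1))
go(state(),447.4,-368.2,150,-13.7)
E
```

```text
hinge pred [474.07059127 219.95143332] seen [[473.8829358  215.81412161  77.        ]]
peg (array([513.26020137, 345.6817949 , 117.12385983]), np.float64(2.3362154260471217)) [[512.30856151 342.89645    121.        ]] cradle frame [-37.26366761 202.355583  ]
scene px of cradle wall corners [[301.3 221.2]]
scene px of cradle wall corners [[357.8 211.8]]
scene px of cradle wall corners [[341.6 191.3]]
t 0.1 pos [ 242.  -629.5  230. ] yaw 21.0 tiltz [-0.     0.002 -1.   ] F [ 0.58 -0.03 -0.09] w 85.4 gf 0.0
MOVE [ 285.5 -170.1   80.5] twist 34.7 rows 8.2
```

```bash
python3 -m inch '[0,285.5,-170,80,34.7, 0,285.5,-170,80,34.7, 0,285.5,-170,80,34.7, 0,285.5,-170,80,34.7, 0,285.5,-170,80,34.7, 0,285.5,-170,80,34.7, 0,285.5,-170,80,34.7, 0,285.5,-170,80,34.7, 0,285.5,-170,80,34.7, 0,285.5,-170,80,34.7, 0,285.5,-170,80,34.7, 0,285.5,-170,80,34.7]' 40; python3 - <<'E'
from h import *; from cell import state,grab_frame; import pickle
s=state();go(s,447.4,-368.2,42,-13.7)
f=grab_frame("wrist");cv2.imwrite("pics/w1.png",np.asarray(f["pixels"]));pickle.dump(f,open("w1.pkl","wb"))
E
```

```text
t: 1.1
ee_pos: [447.2, -370.3, 151.8]
ee_rot: [0.001, 0.993, -0.12, 0.0]
contact_force: [0.1, 0.3, -0.4]
grip_width: 85.4
grasp_force: 0.0
t 1.1 pos [ 447.2 -370.3  151.8] yaw -13.7 tiltz [ 0.    -0.001 -1.   ] F [ 0.1   0.29 -0.43] w 85.4 gf 0.0
MOVE [ -0.4  -2.2 109.8] twist -0.0 rows 2.6
```

View pics/w1.png

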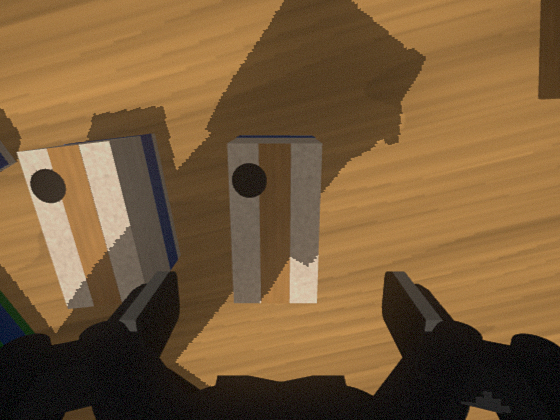

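The wrist view shows box 3 between the fingers, at columns 228–322 with the fingers at 178 and 385. It is centred to within 2 mm, so I'll descend and close.

```bash
python3 -m inch '[0,-0.4,-2,35,0, 0,-0.4,-2,70,0, 0,-0.4,-2,95,0, 0,-0.4,-2,109,0, 0,-0.4,-2,109,0, 1,-0.4,-2,109,0, 1,-0.4,-2,109,0, 1,-0.4,-2,109,0, 1,-0.4,-2,109,0, 1,-0.4,-2,109,0, 1,-0.4,-2,109,0, 1,-0.4,-2,109,0]' 40;  python3 - <<'E'
from h import *; from cell import state
go(state(),447.4,-368.2,82,-13.7)
E
```

```text
t: 2.15
ee_pos: [448.7, -368.3, 44.6]
ee_rot: [0.001, 0.993, -0.119, 0.001]
contact_force: [-1.1, -0.3, 6.4]
grip_width: 57.5
grasp_force: 45.8
t 2.15 pos [ 448.7 -368.3   44.6] yaw -13.7 tiltz [ 0.002 -0.003 -1.   ] F [-1.11 -0.34  6.41] w 57.5 gf 45.8
MOVE [ -1.2   0.3 -37.4] twist -0.0 rows 0.9
```

```bash
python3 -m inch '[1,0,0,-10,0, 1,0,0,-20,0, 1,0,0,-30,0, 1,0,0,-30,0, 1,0,0,-30,0, 1,0,0,-30,0, 1,0,0,-30,0, 1,0,0,-30,0]';  python3 - <<'E'
from h import *; from cell import state
go(state(),447.4,-368.2,42,-13.7)
E
```

```text
t: 2.82
ee_pos: [447.3, -366.4, 71.5]
ee_rot: [-0.001, 0.993, -0.119, -0.001]
contact_force: [0.5, 0.3, -4.7]
grip_width: 57.6
grasp_force: 44.7
t 2.82 pos [ 447.3 -366.4   71.5] yaw -13.7 tiltz [-0.001  0.001 -1.   ] F [ 0.47  0.26 -4.69] w 57.6 gf 44.7
MOVE [ 0.6  1.7 29.5] twist 0.0 rows 0.7
```

Lifted, this box pulls about 4.5 N, or roughly 0.45 kg, so it is the full one and the others can stay put. I'll carry it high over to the cradle.

```bash
python3 -m inch '[1,0,0,-15,0, 1,0,0,-45,0, 1,0,0,-80,0, 1,0,-10,-115,-3, 1,-3,-35,-138,-8, 1,-6,-70,-148,-14, 1,-9,-105,-148,-21, 1,-12,-140,-148,-28, 1,-15,-175,-148,-35, 1,-18,-210,-148,-42, 1,-21,-245,-148,-49, 1,-24,-275,-148,-55]' 60;  python3 - <<'E'
from h import *; from cell import state
go(state(),527.5,137.7,220,83.8)
E
```

```text
t: 3.82
ee_pos: [489.0, -91.7, 219.7]
ee_rot: [-0.001, 0.935, 0.356, -0.0]
contact_force: [1.0, -0.5, -5.2]
grip_width: 56.9
grasp_force: 69.4
t 3.82 pos [489.  -91.7 219.7] yaw 41.7 tiltz [-0.001  0.001 -1.   ] F [ 0.98 -0.52 -5.22] w 56.9 gf 69.4
MOVE [ 1.813e+02 -1.458e+02 -1.000e-01] twist -42.1 rows 5.6
```

```bash
python3 -m inch '[1,25,-20,0,-6, 1,52,-42,0,-13, 1,79,-64,0,-20, 1,106,-86,0,-26, 1,133,-108,0,-32, 1,158,-128,0,-37, 1,174,-140,0,-40, 1,181,-145.8,0,-42.1, 1,181,-145.8,0,-42.1, 1,181,-145.8,0,-42.1]';  python3 - <<'E'
from h import *; from cell import state,grab_frame; import pickle
d={}
for i,n in enumerate(("top","scene","wrist")):
    d[n]=grab_frame(n)
s=state();pickle.dump((s,d),open("c1.pkl","wb"))
go(s,527.5,137.7,100,83.8)
w=np.asarray(d["wrist"]["pixels"]);t=np.asarray(d["top"]["pixels"])[170:300,90:280]
t=cv2.resize(t,(400,274)); cv2.imwrite("pics/c1.png",np.hstack([cv2.resize(w,(400,300)),np.vstack([t,np.zeros((26,400,3),np.uint8)])]))
E
```

```text
t: 4.65
ee_pos: [528.8, 134.6, 219.7]
ee_rot: [-0.0, 0.747, 0.665, -0.001]
contact_force: [0.2, -0.2, -4.6]
grip_width: 56.8
grasp_force: 69.4
t 4.8 pos [529.  133.6 220.1] yaw 83.3 tiltz [-0.001 -0.001 -1.   ] F [ 0.09  0.56 -5.41] w 57.0 gf 69.4
MOVE [  4.   -1.9 120.1] twist -0.5 rows 2.9
```

View pics/c1.png

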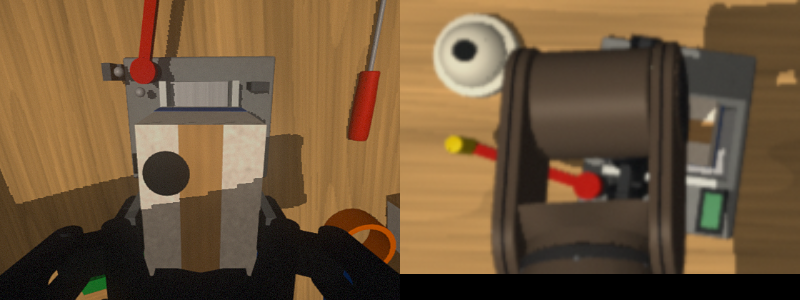

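Box 3 is held lengthwise above the tray. Its near top edge is at row 124 of the left panel, and the tray's open end is at rows 80–108, columns 160–240. I'll overlay the predicted cradle corners to check the fit.

```bash
python3 - <<'E'
from h import *; import pickle
s,d=pickle.load(open("c1.pkl","rb"));f=d["wrist"];im=np.asarray(f["pixels"])
a=np.radians(-6.2);R=np.array([[np.cos(a),-np.sin(a)],[np.sin(a),np.cos(a)]]);o=np.array([527.5,137.7])
def P(x,y,z): return proj(f,[*(o+R@[x,y]),z])[0]
k=4
c=im[60:200,160:420];v=cv2.resize(c,None,fx=3,fy=3,interpolation=cv2.INTER_CUBIC)
for q in [(-39,65,62),(39,65,62),(-47,65,62),(47,65,62),(-62,76,77)]:
    u=P(*q);print(q,u.round(1));cv2.drawMarker(v,tuple(int(t) for t in ((u-[160,60])*3)),(0,255,0),cv2.MARKER_CROSS,14,1)
cv2.imwrite("pics/c2.png",v)
h=cv2.cvtColor(im,cv2.COLOR_BGR2HSV)
red=((h[...,0]<6)|(h[...,0]>174))&(h[...,1]>170)&(h[...,2]>90);red[:, :150]=0;red[:,260:]=0
ys,xs=np.nonzero(red[85:125]);print("hinge disc px bounds",xs.min(),xs.max(),ys.max()+85)
E
```

```text
(-39, 65, 62) [231.9 115.9]
(39, 65, 62) [324.9 115.1]
(-47, 65, 62) [222.3 116. ]
(47, 65, 62) [334.4 115. ]
(-62, 76, 77) [199.5 101.9]
hinge disc px bounds 182 217 117
```

View pics/c2.png

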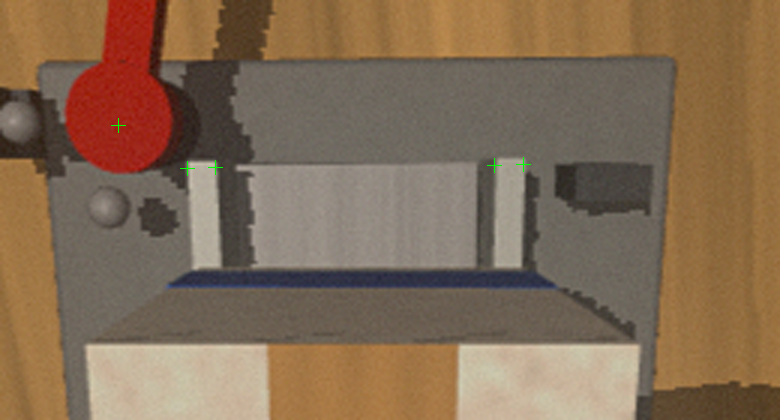

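The predicted crosses sit on the wall ends to within about 1 mm. I'll align and lower the box partway.

```bash
python3 -m inch '[1,4,-2,15,-0.5, 1,4,-2,40,-0.5, 1,4,-2,65,-0.5, 1,4,-2,85,-0.5, 1,4,-2,85,-0.5, 1,4,-2,85,-0.5, 1,4,-2,97,-0.5, 1,4,-2,109,-0.5, 1,4,-2,119,-0.5, 1,4,-2,126,-0.5, 1,4,-2,126,-0.5, 1,4,-2,126,-0.5]';  python3 - <<'E'
from h import *; from cell import state,grab_frame
go(state(),527.5,137.7,78,83.8)
f=grab_frame("wrist");cv2.imwrite("pics/c3.png",np.asarray(f["pixels"]))
E
```

```text
t: 5.8
ee_pos: [527.2, 139.1, 93.6]
ee_rot: [-0.0, 0.744, 0.669, -0.001]
contact_force: [0.1, -0.0, -4.8]
grip_width: 57.3
grasp_force: 69.4
t 5.8 pos [527.2 139.1  93.6] yaw 83.9 tiltz [-0.002 -0.    -1.   ] F [ 0.12 -0.02 -4.84] w 57.3 gf 69.4
MOVE [-1.4  0.5 15.6] twist 0.1 rows 0.4
```

View pics/c3.png

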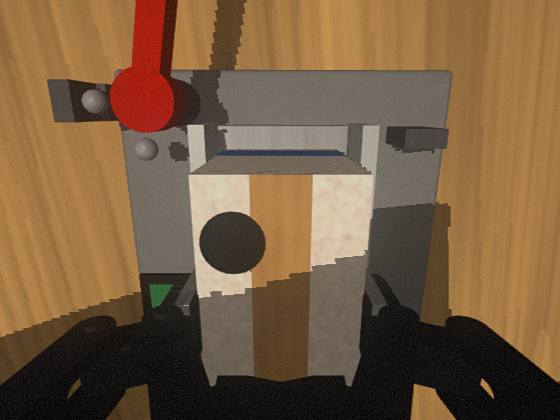

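The box's foot (columns 215–345) lies inside the tray walls (205–362). I'll lower it slowly onto the plate.

```bash
python3 -m inch '[1,-1,0,4,0, 1,-1,0,8,0, 1,-1,0,11,0, 1,-1,0,13,0, 1,-1,0,15,0, 1,-1,0,16,0, 1,-1,0,17,0, 1,-1,0,18,0, 1,-1,0,18,0, 1,-1,0,18,0, 1,-1,0,18,0]';  python3 - <<'E'
from h import *; from cell import state
go(state(),527.5,137.7,72,83.8)
E
```

```text
t: 6.77
ee_pos: [527.5, 138.1, 76.5]
ee_rot: [0.0, 0.744, 0.669, -0.0]
contact_force: [-1.7, -0.4, -3.3]
grip_width: 56.8
grasp_force: 69.6
t 6.77 pos [527.5 138.1  76.5] yaw 83.9 tiltz [-0. -0. -1.] F [-1.72 -0.37 -3.31] w 56.8 gf 69.6
MOVE [-0.4  0.   4.5] twist 0.1 rows 0.1
```

```bash
python3 -m inch '[1,0,0,1,0, 1,0,0,2,0, 1,0,0,3,0, 1,0,0,4,0, 1,0,0,4,0, 1,0,0,4,0, 1,0,0,4,0]';  python3 - <<'E'
from h import *; from cell import state
go(state(),527.5,137.7,72,83.8)
E
```

```text
t: 7.35
ee_pos: [527.7, 138.1, 72.6]
ee_rot: [0.0, 0.744, 0.669, 0.0]
contact_force: [-1.6, -0.7, 0.2]
grip_width: 57.0
grasp_force: 70.0
t 7.35 pos [527.7 138.1  72.6] yaw 83.9 tiltz [ 0. -0. -1.] F [-1.59 -0.66  0.19] w 57.0 gf 70.0
MOVE [-0.4 -0.2  0.6] twist 0.1 rows 0.0
```

Wrist force is near zero, so the plate carries the box. Releasing and retreating straight up.

```bash
python3 -m inch '[0,0,0,0,0, 0,0,0,0,0, 0,0,0,0,0, 0,0,0,0,0, 0,0,0,0,0, 0,0,0,-10,0, 0,0,0,-30,0, 0,0,0,-60,0, 0,0,0,-95,0, 0,0,0,-120,0, 0,0,0,-130,0, 0,0,0,-130,0]' 30;  python3 - <<'E'
from h import *; from cell import state,grab_frame; import pickle
d={n:grab_frame(n) for n in ("scene","wrist")}
go(state(),474,219.5,200,83.8)
w=cv2.resize(np.asarray(d["wrist"]["pixels"]),(400,300));s=np.asarray(d["scene"]["pixels"])[130:280,250:450]
cv2.imwrite("pics/r1.png",np.hstack([w,cv2.resize(s,(400,300))]));pickle.dump(d,open("r1.pkl","wb"))
E
```

```text
t: 8.35
ee_pos: [529.6, 138.3, 206.5]
ee_rot: [0.002, 0.744, 0.669, 0.003]
contact_force: [-0.5, 0.0, 0.0]
grip_width: 85.4
grasp_force: 0.0
t 8.45 pos [527.  138.1 201.5] yaw 83.9 tiltz [-0.001 -0.    -1.   ] F [-0.68  0.63 -0.59] w 85.3 gf 0.0
MOVE [ 75.4 -61.3   1.5] twist 0.1 rows 2.3
```

View pics/r1.png

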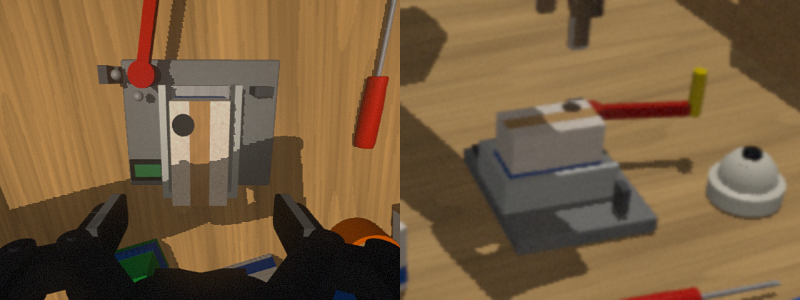

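The box stands upright on the plate, lengthwise between the walls. The keeper is parked clear, with its peg at (698,92) in the right panel. I'll close the fingers and go behind the peg, with tool −x as the pushing face.

```bash
python3 -m inch '[1,15,-5,0,-4, 1,45,-14,0,-11, 1,75,-24,0,-18, 1,105,-34,0,-25, 1,135,-44,0,-32, 1,160,-52,0,-39, 1,180,-58,0,-46, 1,195,-63,0,-53, 1,205,-66,0,-60, 1,209,-67.6,0,-67, 1,209,-67.6,0,-74, 1,209,-67.6,0,-78.9]';  python3 - <<'E'
from h import *; from cell import state,grab_frame; import pickle
go(state(),482,353,88,162.8)
f=grab_frame("top");g=grab_frame("scene")
for f in (f,g):
    h=cv2.cvtColor(np.asarray(f["pixels"]),cv2.COLOR_BGR2HSV)
    yel=(abs(h[...,0].astype(int)-27)<5)&(h[...,1]>190)&(h[...,2]>100)
    print([(k[0].tolist(),k[1].round(1),ray(f,k[1],121)[0].round(1)) for k in blobs(yel,8)])
E
```

```text
t: 9.45
ee_pos: [480.7, 352.8, 198.5]
ee_rot: [-0.003, 0.146, 0.989, -0.002]
contact_force: [-0.2, 0.7, 0.8]
grip_width: -0.1
grasp_force: 0.0
t 9.45 pos [480.7 352.8 198.5] yaw 163.2 tiltz [-0.006 -0.003 -1.   ] F [-0.18  0.74  0.83] w -0.1 gf 0.0
MOVE [ -1.7   1.  110.5] twist 0.4 rows 2.7
[([309, 57, 23, 52, 958], array([320.1,  82.6]), array([855.3, -77.4, 121. ])), ([112, 235, 7, 7, 39], array([115., 238.]), array([512.1, 343.9, 121. ]))]
[([480, 31, 80, 33, 452], array([522.1,  47.1]), array([-133.8, 1371.1,  121. ])), ([553, 119, 7, 5, 21], array([556.9, 120.9]), array([460.3, 916.5, 121. ])), ([278, 317, 58, 57, 1391], array([306.6, 343.8]), array([ 940., -112.,  121.]))]
```

```bash
python3 -m inch '[1,-1,0,30,0.3, 1,-1,0,65,0.3, 1,-1,0,95,0.3, 1,-1,0,108,0.3, 1,-1,0,110,0.3, 1,-1,0,110,0.3, 1,-1,0,110,0.3, 1,-1,0,110,0.3]';  python3 - <<'E'
from h import *; from cell import state
s=state();go(s,482,353,88,162.8)
q=s["ee_rot"];R=Ro.from_quat([q[1],q[2],q[3],q[0]]).as_matrix();H=np.array([474,219.5])
for dl in range(0,56,5):
    f=np.radians(72.8-dl);p=H+130*np.array([np.cos(f),np.sin(f)])+20*np.array([-np.sin(f),np.cos(f)])
    print(dl,(R.T@np.r_[p-s["ee_pos"][:2],0]).round(1)[:2])
E
```

```text
t: 10.22
ee_pos: [485.0, 353.6, 94.8]
ee_rot: [0.002, 0.152, 0.988, 0.001]
contact_force: [-0.0, -0.3, -0.1]
grip_width: 0.2
grasp_force: 0.0
t 10.22 pos [485.  353.6  94.8] yaw 162.5 tiltz [ 0.004  0.002 -1.   ] F [-0.02 -0.28 -0.05] w 0.2 gf 0.0
MOVE [ 2.7 -1.5  6.8] twist -0.3 rows 0.2
0 [-9.2 -1.3]
5 [-20.6   0. ]
10 [-32.1   0.3]
15 [-43.5  -0.4]
20 [-54.9  -2.1]
25 [-66.   -4.7]
30 [-76.9  -8.4]
35 [-87.4 -12.9]
40 [-97.5 -18.4]
45 [-107.1  -24.7]
50 [-116.1  -31.8]
55 [-124.4  -39.7]
```

```bash
python3 -m inch '[1,-9,-1,4,0, 1,-20.6,0,4,5, 1,-32,0,4,10, 1,-43.5,-0.4,4,15, 1,-55,-2,4,20, 1,-66,-4.7,4,25, 1,-77,-8.4,4,30, 1,-87.4,-13,4,35, 1,-97.5,-18.4,4,40, 1,-107,-24.7,4,45, 1,-116,-31.8,4,50, 1,-116,-31.8,4,50]';  cat > k.py <<'E'
from h import *; from cell import state,grab_frame
s=state();go(s,485,353.6,90,162.8)
q=s["ee_rot"];R=Ro.from_quat([q[1],q[2],q[3],q[0]]).as_matrix();H=np.array([474,219.5])
for dl in range(50,84,4):
    f=np.radians(72.8-dl);p=H+130*np.array([np.cos(f),np.sin(f)])+20*np.array([-np.sin(f),np.cos(f)])
    print(dl,(R.T@np.r_[p-s["ee_pos"][:2],0]).round(1)[:2])
for n in ("top","scene"):
    f=grab_frame(n);h=cv2.cvtColor(np.asarray(f["pixels"]),cv2.COLOR_BGR2HSV)
    yel=(abs(h[...,0].astype(int)-27)<5)&(h[...,1]>180)&(h[...,2]>80)
    for k in blobs(yel,5):
        p=ray(f,k[1],121)[0]
        if 440<p[0]<640 and 150<p[1]<400: print(n,k[0].tolist(),p.round(1),"angle",np.round(0.34+np.radians(72.8)-np.arctan2(p[1]-219.5,p[0]-474),3),"r",np.hypot(p[1]-219.5,p[0]-474).round(1))
E
python3 k.py
```

```text
t: 11.22
ee_pos: [586.2, 286.4, 89.4]
ee_rot: [0.0, 0.557, 0.831, 0.001]
contact_force: [-0.2, 0.4, 0.2]
grip_width: -0.1
grasp_force: 0.2
t 11.22 pos [586.2 286.4  89.4] yaw 112.3 tiltz [ 0.001  0.001 -1.   ] F [-0.24  0.39  0.16] w -0.1 gf 0.2
MOVE [100.6 -68.1  -0.7] twist -50.5 rows 2.9
50 [1.8 0.7]
54 [-7.3  1.8]
58 [-16.5   2.3]
62 [-25.6   2.2]
66 [-34.8   1.4]
70 [-43.9   0.1]
74 [-52.8  -2. ]
78 [-61.6  -4.6]
82 [-70.2  -7.9]
top [151, 196, 14, 9, 81] [593.  260.8 121. ] angle 1.277 r 126.0
scene [386, 186, 10, 26, 171] [637.4 238.2 121. ] angle 1.497 r 164.4
```

```bash
python3 -m inch '[1,-7,1.8,0,4, 1,-12,2,0,6, 1,-16.5,2.3,0,8, 1,-21,2.3,0,10, 1,-25.6,2,0,12, 1,-30,2,0,14, 1,-34.8,1.4,0,16, 1,-39.5,1,0,18, 1,-44,0,0,20, 1,-48.5,-1,0,22, 1,-48.5,-1,0,22, 1,-48.5,-1,0,22]'; python3 k.py
```

```text
t: 12.32
ee_pos: [602.3, 242.8, 88.7]
ee_rot: [0.0, 0.703, 0.711, 0.0]
contact_force: [0.4, 0.0, -0.6]
grip_width: 0.1
grasp_force: 0.0
t 12.32 pos [602.3 242.8  88.7] yaw 90.6 tiltz [ 0.001  0.    -1.   ] F [ 0.4   0.01 -0.59] w 0.1 gf 0.0
MOVE [ 112.1 -116.1   -1.4] twist -72.2 rows 3.9
50 [ 45.7 -15.7]
54 [ 37.7 -11.3]
58 [29.3 -7.4]
62 [20.8 -4.1]
66 [12.  -1.5]
70 [3.  0.6]
74 [-6.  2.]
78 [-15.2   2.8]
82 [-24.4   2.9]
top [176, 193, 12, 9, 77] [601.5 210.  121. ] angle 1.685 r 127.8
```

The peg has run ahead of the fingers and contact force is zero, so it has snapped. I'll back off, rise and check.

```bash
python3 -m inch '[1,10,0,0,0, 1,25,0,0,0, 1,30,0,-30,0, 1,30,0,-65,0, 1,40,0,-100,0, 1,70,0,-130,0, 1,105,0,-150,0, 1,135,0,-160,0, 1,160,0,-160,0, 1,160,0,-160,0, 1,160,0,-160,0]'; python3 k.py | tail -3; python3 - <<'E'
from h import *; from cell import grab_frame
t=np.asarray(grab_frame("top")["pixels"]);s=np.asarray(grab_frame("scene")["pixels"])
cv2.imwrite("pics/e1.png",np.hstack([cv2.resize(t[100:340,90:490],(400,240)),cv2.resize(s[130:280,60:430],(400,162)).copy() if 0 else cv2.resize(s[120:300,130:430],(400,240))]))
W=cv2.cvtColor(t,cv2.COLOR_BGR2HSV)
E
```

```text
t: 13.33
ee_pos: [599.6, 405.0, 248.0]
ee_rot: [-0.0, 0.703, 0.712, -0.0]
contact_force: [-0.1, -0.6, -0.3]
grip_width: -0.2
grasp_force: 0.0
78 [-177.4    3.4]
82 [-186.6    3.5]
top [176, 192, 11, 10, 75] [602.5 210.7 121. ] angle 1.679 r 128.8
```

View pics/e1.png

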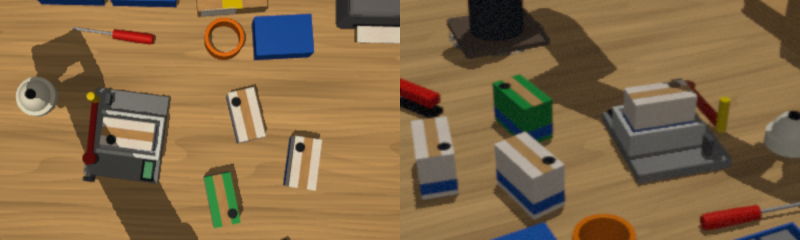

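The box is in the tray with the keeper across the open end, and the other boxes are untouched. I'll check the arm's angle precisely once.

```bash
python3 - <<'E'
from h import *; from cell import grab_frame
f=grab_frame("top");h=cv2.cvtColor(np.asarray(f["pixels"]),cv2.COLOR_BGR2HSV)
red=((h[...,0]<6)|(h[...,0]>174))&(h[...,1]>150)&(h[...,2]>50);red[:185]=0;red[275:]=0;red[:,:165]=0;red[:,195:]=0
p=np.argwhere(red)[:,::-1];P=ray(f,p,77)[:,:2];print(len(p),P.min(0),P.max(0))
P=P[(P[:,0]>495)&(P[:,0]<590)];v=cv2.fitLine(P.astype(np.float32),cv2.DIST_HUBER,0,.01,.01).ravel();print("arm dir deg",np.degrees(np.arctan(v[1]/v[0])),"keeper approx",1.72-np.radians(np.degrees(np.arctan(v[1]/v[0]))+6.2),v[2:])
W=(h[...,2]>150)&(h[...,1]<60)
for (x0,y0,x1,y1) in ((310,180,360,250),(370,228,415,295)):
    m=np.zeros_like(W);m[y0:y1,x0:x1]=W[y0:y1,x0:x1];r=cv2.minAreaRect(ray(f,np.argwhere(m)[:,::-1],80)[:,:2].astype(np.float32));print(r)
y=(abs(h[...,0].astype(int)-27)<5)&(h[...,1]>180)&(h[...,2]>80)
print([k[1] for k in blobs(y,20)])
g=np.asarray(f["pixels"])[180:285,160:270];cv2.imwrite("pics/e2.png",cv2.resize(g,None,fx=5,fy=5,interpolation=cv2.INTER_CUBIC))
E
```

```text
425 [462.94402171 204.85236099] [593.64996808 231.09709688]
arm dir deg -3.5644546 keeper approx 1.6740011 [541.9502  214.00429]
((576.447265625, -119.38777160644531), (110.8635025024414, 58.04253387451172), 14.249255180358887)
((475.21917724609375, -247.77044677734375), (57.432552337646484, 109.01683807373047), 82.80120086669922)
[array([320.14151925,  82.57440166]), array([180.84      , 196.38666667])]
```

View pics/e2.png

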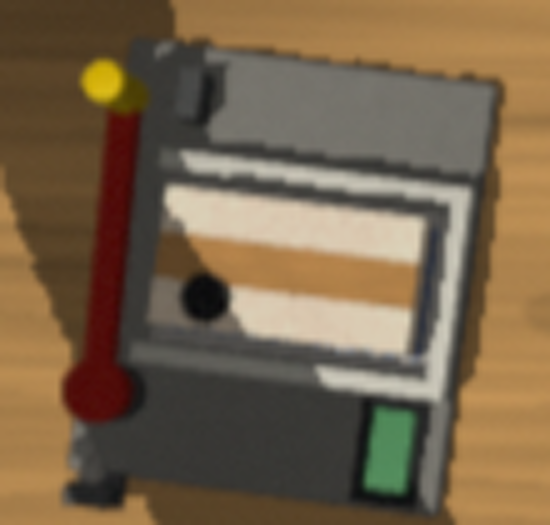

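The arm reads about 1.67 rad in place of 1.72 and no force is on it. I'll press it gently on to its stop and read the force.

```bash
python3 -m inch '[1,-30,5,0,5, 1,-65,5,0,5, 1,-100,5,20,5, 1,-130,5,50,5, 1,-148,5,85,5, 1,-153,5,120,5, 1,-153,5,145,5, 1,-153,5,158,5, 1,-153,5,158,5, 1,-153,5,158,5, 1,-153,5,158,5]'; python3 - <<'E'
from h import *; from cell import state
go(state(),605,231,90,84)
E
```

```text
t: 14.5
ee_pos: [608.7, 250.0, 92.9]
ee_rot: [0.001, 0.734, 0.679, 0.002]
contact_force: [0.4, 0.5, 0.2]
grip_width: -0.2
grasp_force: 0.0
t 14.5 pos [608.7 250.   92.9] yaw 85.5 tiltz [ 0.004  0.001 -1.   ] F [0.39 0.54 0.2 ] w -0.2 gf 0.0
MOVE [-19.3  -2.3   2.8] twist 1.5 rows 0.5
```

```bash
python3 -m inch '[1,-6,-2,2,1, 1,-12,-2,2,1, 1,-16,-2,2,1, 1,-19,-2,2,1, 1,-21,-2,2,1, 1,-22,-2,2,1, 1,-22,-2,2,1, 1,-22,-2,2,1]'; python3 k.py | grep -E "pos|top"
```

```text
t: 15.17
ee_pos: [603.6, 228.0, 88.7]
ee_rot: [0.0, 0.74, 0.672, 0.0]
contact_force: [0.1, 1.0, -0.4]
grip_width: -0.1
grasp_force: 0.6
t 15.17 pos [603.6 228.   88.7] yaw 84.5 tiltz [ 0.001  0.    -1.   ] F [ 0.1   0.99 -0.4 ] w -0.1 gf 0.6
top [185, 193, 7, 9, 46] [599.4 196.5 121. ] angle 1.792 r 127.5
```

```bash
python3 -m inch '[1,-1,0,0,0, 1,-2,0,0,0, 1,-3,0,0,0, 1,-3,0,0,0, 1,-3,0,0,0]';python3 -m inch '[1,-1,0,0,0, 1,-2,0,0,0, 1,-3,0,0,0, 1,-3,0,0,0, 1,-3,0,0,0]'
```

```text
t: 15.68
ee_pos: [603.6, 227.7, 88.8]
ee_rot: [-0.001, 0.74, 0.672, 0.003]
contact_force: [2.0, 9.5, 0.1]
grip_width: 0.1
grasp_force: 4.9
t: 16.1
ee_pos: [603.6, 227.5, 88.9]
ee_rot: [-0.003, 0.741, 0.672, 0.006]
contact_force: [3.3, 17.4, -1.8]
grip_width: -0.0
grasp_force: 8.9
```

17 N moves it no further, so the keeper is on its hard stop. Retreating.

```bash
python3 -m inch '[1,10,0,0,0, 1,25,0,0,0, 1,30,0,-30,0, 1,30,0,-65,0, 1,40,0,-100,0, 1,70,0,-130,0, 1,105,0,-150,0, 1,135,0,-160,0, 1,160,0,-160,0, 1,160,0,-160,0, 1,160,0,-160,0, 1,160,0,-160,0]'; python3 k.py | grep -E "pos|top"; python3 -c "
from cell import finish_job
print(finish_job())"
```

```text
t: 17.1
ee_pos: [617.7, 380.4, 247.0]
ee_rot: [0.0, 0.74, 0.673, -0.001]
contact_force: [-0.5, -1.1, -0.7]
grip_width: 0.3
grasp_force: 0.0
t 17.1 pos [617.7 380.4 247. ] yaw 84.5 tiltz [-0.002 -0.002 -1.   ] F [-0.47 -1.15 -0.7 ] w 0.3 gf 0.0
top [180, 192, 9, 9, 61] [603.5 204.7 121. ] angle 1.724 r 130.3
the job is handed in; nothing more can be done
None
```

The job is handed in at about 17 s: the first box I lifted (the right-most in the top view) weighed about 0.45 kg, so it stands upright and lengthwise in the cradle, with the keeper at about 1.72 rad on its end stop; it rested near 1.67 after snapping, so I pressed it home with up to 17 N, and the two empty boxes were never touched.

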